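# Tip the blue cartridge out of its flush nest and load the reader dock

## Robot

A 6-joint arm with a two-finger parallel gripper is mounted at the origin on a cart in front of the work surface, level with it; the furniture and walls round the work are solid. World frame = base frame: x ahead of the robot, y to its left, z up, the work surface at z = 0. Lengths are in m, angles in rad, forces in N, time in s.
With the tool pointing down it reaches from about 0.425 to 0.95 m from the base axis. Payload 3.5 kg.
Tool frame: the origin (TCP) lies between the finger pads; the fingertips stand 19 mm ahead of it and the grasp point (between the pads) is the TCP; z points along the fingers, y is the line along which they close (so a half turn about z gives the same grasp; the last joint's range is limited). The gripper opens to 85 mm and grips with 20 to 120 N. Pads are 22 mm wide; open, the fingers measure 114 mm over their backs; the gripper's body (76 mm by 85 mm) begins 54 mm behind the grasp point. The pads swing forward as they close: fully open they stand 13 mm farther back than shut.
Start: joints at [-1.476, 0.286, 1.577, -0, 1.279, -0.15], TCP at [0.164, -0.655, 0.25] pointing down, gripper open.
Joint ranges: [-2.77, 2.77], [-0.9, 2.22], [0.21, 2.48], [-1.53, 4.67], [0.24, 2.81], [-2.84, 2.84]. Speed limits (rad/s): [2.79, 2.79, 3.14, 3.14, 3.14, 3.14].

## Interface

Orientations are given as a unit quaternion [x, y, z, w].
In Python, from plant import get_state, cams, ctrl gives the robot as it stands. The module is installed in compiled form; this text tells all that it offers.
- The arm moves only by the tool jog_arm, never from a script. Its argument "deltas" is text: rows parted by semicolons, each of 6 numbers parted by spaces: the shift along the world's x, y, z normalised to -1 to 1, where 1 is 0.02 m, then the turn, a rotation vector about the world's x, y, z normalised to -1 to 1, where 1 is 0.1 rad. In form: x y z ax ay az; .... A call has 1 to 20 rows; each row shifts and turns the commanded pose from where the row before left it; what a row does not reach is not made up. A row lasts 1/8 s, in which the tool goes at most 62.5 mm and 10.7 degrees, less where a joint would pass 70% of its speed; a pose out of reach is approached as far as the arm can. A call with a number of a shift or a turn outside -1 to 1 is refused whole. A call with a gripper value outside its range is refused whole. "gripper" is the opening, from 0 (shut) to 1 (fully open), set as the call begins (left out, the last holds). The fingers move at their own pace and stop on an object; "squeeze" is the grip in N (left out, the last holds). Time passes only in rows, so rows that do not move let the fingers close. It gives the time, the measured TCP pose, the force, the opening and the grip force at its end, in the units of the state.
- get_state(): the state, without advancing time (a new reading comes with each control period).
- cams.read_camera(name): name is "scene" or "top" or "wrist"; returns a dict with "color" (384x512x3 uint8, blue, green, red), "vfov" (degrees; the focal length in pixels is half the picture's height over the tangent of half this angle, whatever the lens; pixels are square), "cx", "cy" (the principal point, pixels), "rvec" (rotation vector, rad) and "tvec" (3), from world to camera coordinates, as OpenCV has them. Camera axes: x right, y down, z forward; pixel columns grow to the right and rows downward; lengths in m; the calibration is good to about 2 mm. A picture is of the moment at which its call begins. There is no depth.
- ctrl.sign_off(): hands the job in; it is judged then, once.
The state is a dict: "time": time; "qpos": joint angles; "dq": joint speeds; "joint_efforts": joint torques, N m; "eef_pos": TCP position; "tcp_rot": TCP orientation; "contact_force": force on the tool from outside, world axes, zero at the start; "wrist_torque": the same for the moment, N m; "opening": opening from 0.0 (shut) to 1.0 (fully open); "finger_force": force on a finger pad.
Only numpy, scipy, OpenCV 4.12 (cv2) and the standard library are available. Lean on these libraries where they do the work, as an engineer would, in place of code of your own. Each camera call takes 0.05 s, during which the arm holds its last target. There are 200 camera calls.

## Task

Take the blue-labelled cartridge, which lies flush in the white storage block: press down on its black thumb pad so that its contact end tips up and stays up by itself, let go, and then take it by the raised end. Lay it fully home on the sloping bed of the grey reader dock, contact end down against the contact stop, flat between the side rails, and let go. Leave the other two cartridges flush in their pockets and do not disturb the things standing around.

Things in the scene. Friction and masses are not known exactly. Their poses are not given: they have to be found in the camera images.
- blue_cartridge: The cartridge to be moved. White cartridge with a blue label on top, 110 mm long, 44 mm wide, 24 mm thick (14 mm over the last 7 mm at the thumb-pad end), about 0.14 kg. Origin: centre of its underside; x along it to the brass contact end, z out of the labelled top. Centre of mass at x = +1.4 mm, z = 12 mm.
- blue_cartridge_contacts (a point): Middle of the blue cartridge's end face with the brass contacts (its x = +55 mm, z = 12 mm): the end that tips up in the nest and goes against the stop in the dock.
- blue_cartridge_thumb_pad (a point): Centre of the ribbed black thumb pad on top of the blue cartridge (its x = -34 mm, z = 24 mm; pad 26 x 34 mm): the place to press.
- green_cartridge: Stays in its pocket. White cartridge with a green label on top, 110 mm long, 44 mm wide, 24 mm thick (14 mm over the last 7 mm at the thumb-pad end), about 0.14 kg. Origin: centre of its underside; x along it to the brass contact end, z out of the labelled top. Centre of mass at x = +1.4 mm, z = 12 mm.
- yellow_cartridge: Stays in its pocket. White cartridge with a yellow label on top, 110 mm long, 44 mm wide, 24 mm thick (14 mm over the last 7 mm at the thumb-pad end), about 0.14 kg. Origin: centre of its underside; x along it to the brass contact end, z out of the labelled top. Centre of mass at x = +1.4 mm, z = 12 mm.
- nest: White storage block, fixed, 142 x 174 mm, 58 mm high, origin under its centre, z up. Three pockets side by side, 55 mm apart along y, each 48 mm wide and from x = -57.5 to +57 mm; walls between them 7 mm. In each a cartridge lies flush with the block's top, its x along the block's x. The pocket floor is level, z = 34 mm, from x = -2.8 mm to the +x end.
- nest_pivot (a point): Middle of the pivot edge across the pocket floors (nest x = -2.8 mm, z = 34 mm). From it the floors ramp down at 34 degrees towards -x. Pressing a thumb pad down some 17 mm (a few newtons) tips a cartridge over this edge; past 20 degrees it goes over centre and stays tipped at about 33 degrees on the ramp, the whole contact end face above the block's top.
- dock: Grey reader dock, fixed, base 125 x 78 x 10 mm, origin under its centre, z up, +x towards its low front.
- dock_bed: The dock's black bed, fixed, sloping down at 25 degrees to the dock's front. Its origin and axes are those of a fully seated cartridge: origin on the bed's face, 45 mm above the worktop, x down the slope, z out of the bed. Two side rails, 6 mm high, 49 mm apart inside, run from x = -55 to +15 mm; lower down there are none. Friction may hold a cartridge where it is left on the slope.
- dock_stop (a point): Middle of the face of the contact stop at the bed's low end (bed x = +56 mm), with brass strips; the stop is 12 mm high and 44 mm wide.
- strip_jar: Bystander: white jar with black cap, 58 mm across, 160 mm high, standing near the dock. Origin under its centre.
- dropper: Bystander: dropper bottle with pointed blue cap, 26 mm across, 78 mm high. Origin under its centre.
- timer: Bystander: white timer with three keys, 58 x 62 x 14 mm. Origin under its centre.
- slide_box: Bystander: blue and white carton, 33 x 83 x 30 mm. Origin under its centre.

How it is judged:
By the outcome, as a careful person would: the job done as asked, in the order asked, and still so for the second after the job is handed in, with the robot touching nothing.
It also fails if it takes over 51 s, if anything falls off the work surface, if the arm or the gripper's body presses on something with over 40 N, if the wrist force passes 120 N, or if a joint passes its speed limit or range.

## Working session

There is one attempt and no reset: what is moved stays moved. The work goes in short steps, Python scripts to look and compute and a tool call to move; the robot and the scene stay as the last step left them, time stands still between calls to the robot, and variables do not carry over. Pictures are saved under pics/ and viewed, at most 12 in all, crops included, and the job is handed in when it is done.

Besides the shell and the picture viewer there is one more tool, called after "Call:" by a JSON object that holds its "fn" and its "kwargs". jog_arm: Moves the arm, as the interface text tells. Its arguments: {"type":"object","properties":{"deltas":{"type":"string"},"gripper":{"type":"number"},"squeeze":{"type":"number"}},"required":["deltas"]}

```bash
mkdir -p pics; cat > h.py <<'E'
import numpy as np, cv2
from plant import get_state, cams, ctrl
def cam(n):
    c=cams.read_camera(n); R=cv2.Rodrigues(np.array(c["rvec"],float))[0]; t=np.array(c["tvec"],float).ravel()
    h=c["color"].shape[0]; f=h/2/np.tan(np.radians(c["vfov"])/2)
    return dict(img=c["color"],R=R,t=t,f=f,cx=c["cx"],cy=c["cy"],C=-R.T@t)
def ray(c,u,v):
    d=c["R"].T@np.array([(u-c["cx"])/c["f"],(v-c["cy"])/c["f"],1]); return d/np.linalg.norm(d)
def onz(c,u,v,z):
    d=ray(c,u,v); return c["C"]+d*(z-c["C"][2])/d[2]
def proj(c,P):
    p=(np.atleast_2d(P)@c["R"].T+c["t"]); return np.c_[p[:,0]/p[:,2]*c["f"]+c["cx"],p[:,1]/p[:,2]*c["f"]+c["cy"]]
def two(c1,p1,c2,p2):
    A=[];b=[]
    for c,p in((c1,p1),(c2,p2)):
        d=ray(c,*p);M=np.eye(3)-np.outer(d,d);A.append(M);b.append(M@c["C"])
    return np.linalg.lstsq(np.vstack(A),np.hstack(b),rcond=None)[0]
E
python3 - <<'E'
from h import *
for n in("scene","top"):
    c=cam(n);cv2.imwrite(f"pics/{n}0.png",cv2.resize(c["img"],(800,600),interpolation=cv2.INTER_CUBIC));print(n,c["C"],c["f"],c["R"][2])
    np.save(f"pics/{n}0.npy",c,allow_pickle=True)
E
```

```text
scene [-0.24527465  0.54593503  0.71486111] 357.89133975535844 [ 0.69890009 -0.34812058 -0.62478055]
top [0.37058141 0.18123574 1.24520253] 348.6812532952342 [ 0.09809265  0.00606163 -0.99515883]
```

View pics/top0.png

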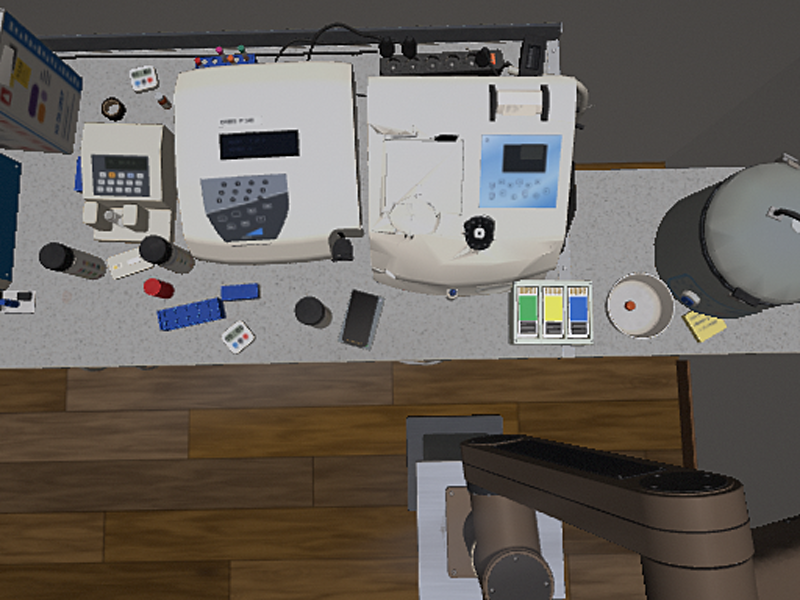

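View pics/scene0.png

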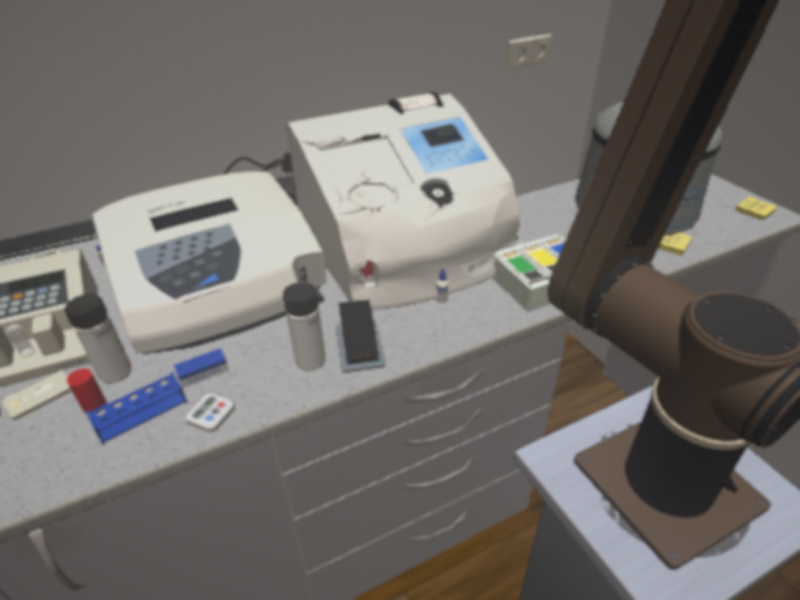

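The top view shows the nest at (553,312), with the blue cartridge rightmost at (577,312) and its contacts towards +x. The dock is at (361,318), and the jar (312,312), dropper (452,292), timer (238,336) and slide box (240,292) stand around. In the scene view the arm hides the blue cartridge.

```bash
python3 - <<'E'
from h import *
T=np.load("pics/top0.npy",allow_pickle=True).item();S=np.load("pics/scene0.npy",allow_pickle=True).item()
a=cv2.resize(T["img"][175:235,185:255],None,fx=5.7,fy=5.7,interpolation=cv2.INTER_CUBIC)
b=cv2.resize(T["img"][175:235,320:390],None,fx=5.7,fy=5.7,interpolation=cv2.INTER_CUBIC)
c=cv2.resize(S["img"][180:240,175:245],None,fx=4,fy=4,interpolation=cv2.INTER_CUBIC)
d=cv2.resize(S["img"][145:205,310:380],None,fx=4,fy=4,interpolation=cv2.INTER_CUBIC)
o=np.zeros((342+240,798,3),np.uint8);o[:342,:399]=a[:342,:399];o[:342,399:]=b[:342,:399];o[342:,:280]=c;o[342:,400:680]=d
cv2.imwrite("pics/crop1.png",o)
# colour label centroids at z=.058 in top
hsv=cv2.cvtColor(T["img"],cv2.COLOR_BGR2HSV)
for n,lo,hi in(("blue",(100,120,80),(125,255,255)),("green",(45,80,60),(85,255,255)),("yel",(22,120,120),(35,255,255))):
    m=cv2.inRange(hsv,lo,hi);m[:, :320]=0;m[:,385:]=0;m[:175]=0;m[230:]=0
    ys,xs=np.nonzero(m);print(n,len(xs),xs.mean(),ys.mean(),onz(T,xs.mean(),ys.mean(),.058),onz(T,xs.min()-.5,ys.min()-.5,.058),onz(T,xs.max()+.5,ys.max()+.5,.058))
E
```

```text
blue 165 370.0 197.0 [ 0.48162105 -0.20273162  0.058     ] [ 0.50776736 -0.18530883  0.058     ] [ 0.45559156 -0.22007657  0.058     ]
green 168 337.4345238095238 196.48214285714286 [ 0.48567819 -0.09189512  0.058     ] [ 0.51354987 -0.07279127  0.058     ] [ 0.45780819 -0.11134784  0.058     ]
yel 160 353.84375 197.15625 [ 0.4822163  -0.14770165  0.058     ] [ 0.50889958 -0.13070766  0.058     ] [ 0.45669947 -0.16573227  0.058     ]
```

View pics/crop1.png

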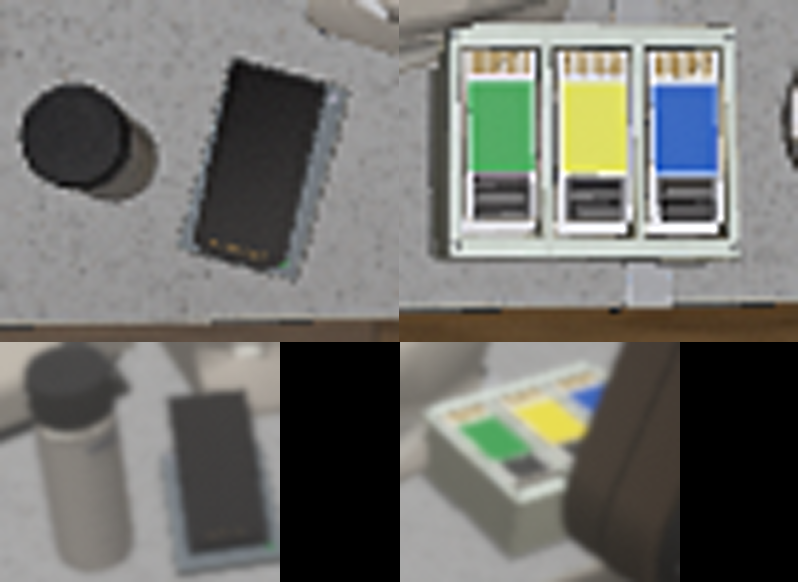

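The crops show that the brass strips are at the dock bed's robot-side end (crop 193–285, 245–265), so the dock's low front faces the robot. The nest is nearly axis-aligned, with its contact ends towards +x.

```bash
python3 - <<'E'
from h import *
T=np.load("pics/top0.npy",allow_pickle=True).item();S=np.load("pics/scene0.npy",allow_pickle=True).item()
# nest top corners
for u,v in((449,27),(738,27),(740,257),(449,257)): print("nest",onz(T,320+(u-399)/5.7-.4,175+v/5.7-.4,.058).round(4))
# bed: black contour
g=T["img"].max(2);m=(g<62).astype(np.uint8)*255;r=np.zeros_like(m);r[180:226,215:250]=m[180:226,215:250]
cs,_=cv2.findContours(r,cv2.RETR_EXTERNAL,cv2.CHAIN_APPROX_NONE);k=max(cs,key=cv2.contourArea);rc=cv2.minAreaRect(k);print(rc)
q=cv2.approxPolyDP(k,3,True).reshape(-1,2);print("approx",q.tolist())
for u,v in((232,60),(330,80),(285,270),(193,245)):
    p=(185+u/5.7-.4,175+v/5.7-.4); z=.070 if v<100 else .03
    print("bed",p,onz(T,*p,z).round(4))
# jar cap, dropper, jar base
print("jarcap",onz(T,185+75/5.7,175+135/5.7,.16).round(4))
print("dropper tip",onz(T,452/1.5625,292/1.5625,.07).round(4), two(T,(452/1.5625,292/1.5625),S,(442/1.5625,272/1.5625)).round(4))
print("jarcap2",two(T,(185+75/5.7,175+135/5.7),S,(175+70/4,180+30/4)).round(4))
print(get_state())
E
```

```text
nest [ 0.5454 -0.0634  0.058 ]
nest [ 0.5418 -0.2369  0.058 ]
nest [ 0.4037 -0.2306  0.058 ]
nest [ 0.4072 -0.0578  0.058 ]
((229.52944946289062, 203.88235473632812), (16.97749137878418, 33.95498275756836), 14.03624439239502)
approx [[226, 186], [219, 217], [233, 221], [241, 190]]
bed (225.3017543859649, 185.12631578947367) [0.5311 0.2898 0.07  ]
bed (242.49473684210525, 188.63508771929824) [0.5179 0.2315 0.07  ]
bed (234.6, 221.96842105263156) [0.4067 0.2626 0.03  ]
bed (218.459649122807, 217.58245614035087) [0.423  0.3186 0.03  ]
jarcap [0.4778 0.367  0.16  ]
dropper tip [0.5206 0.0726 0.07  ] [0.5215 0.0734 0.068 ]
jarcap2 [0.479  0.3694 0.1529]
{'time': 0.1, 'qpos': array([-1.47602577e+00,  2.87123334e-01,  1.57804474e+00, -2.00644595e-05,
        1.27864781e+00, -1.49974781e-01]), 'dq': array([-0.00102122, -0.00229497, -0.00361566,  0.00015265, -0.00060184,
        0.00162739]), 'joint_efforts': array([ 6.21394029e-04, -4.07296801e+01, -2.93698847e+01, -1.71781307e-04,
        3.42942993e-03,  9.60622685e-06]), 'eef_pos': array([ 0.16354506, -0.65430001,  0.24904698]), 'tcp_rot': array([ 9.92520837e-01,  1.22070278e-01,  2.10787549e-05, -1.11145627e-03]), 'contact_force': array([-0.62586669, -0.43171991, -0.58017065]), 'wrist_torque': array([0.01512433, 0.01483712, 0.04240013]), 'finger_force': 0.0, 'opening': 1.0030580727624008}
```

Call:
{"fn": "jog_arm", "kwargs": {"deltas": "0.6 1 0 0 0 -0.14;0.6 1 0 0 0 -0.14;0.6 1 0 0 0 -0.14;0.6 1 0 0 0 -0.14;0.6 1 0 0 0 -0.14;0.6 1 0 0 0 -0.14;0.6 1 0 0 0 -0.14;0.6 1 0 0 0 -0.14;0.6 1 0 0 0 -0.14;0.6 1 0 0 0 -0.14;0.6 1 0 0 0 -0.14;0.6 1 0 0 0 -0.14;0.6 1 0 0 0 -0.14;0.6 1 0 0 0 -0.14;0.6 1 0 0 0 -0.14;0.7 1 0 0 0 -0.14;0.7 1 0 0 0 -0.14;0.7 1 0 0 0 -0.14;0.7 1 0 0 0 -0.14;0.7 1 0 0 0 -0.14", "gripper": 0}}

```text
time: 2.6
eef_pos: [0.4138, -0.2539, 0.2498]
tcp_rot: [1.0, -0.018, -0.0, -0.0]
contact_force: [-0.2, 1.5, -0.0]
opening: 0.0
finger_force: 0.0
```

Call:
{"fn": "jog_arm", "kwargs": {"deltas": "0.6 1 0 0 0 0;0.6 1 0 0 0 0;0.2 0.5 0 0 0 0;0 0 0 0 0 0;0 0 0 0 0 0"}}

```text
time: 3.22
eef_pos: [0.4413, -0.2053, 0.2502]
tcp_rot: [1.0, -0.018, -0.0, 0.0]
contact_force: [0.4, 0.0, -0.2]
opening: 0.003
finger_force: 0.0
```

```bash
cat > w.py <<'E'
from h import *
import sys
from scipy.spatial.transform import Rotation as Ro
n=sys.argv[1];c=cam("wrist");np.save(f"pics/{n}.npy",c,allow_pickle=True)
cv2.imwrite(f"pics/{n}.png",cv2.resize(c["img"],(800,600),interpolation=cv2.INTER_CUBIC))
s=get_state();print(c["C"],c["R"][2],s["time"],s["eef_pos"],s["qpos"].round(3));print(Ro.from_quat(s["tcp_rot"]).as_matrix().round(3))
E
python3 w.py w1
```

```text
[ 0.51369144 -0.20741746  0.37486314] [-0.28375097  0.01008454 -0.95884498] 3.275 [ 0.44132409 -0.2054257   0.2502663 ] [-0.644 -0.138  2.027 -0.     1.253  0.963]
[[ 0.999 -0.036 -0.   ]
 [-0.036 -0.999 -0.   ]
 [-0.     0.    -1.   ]]
```

View pics/w1.png

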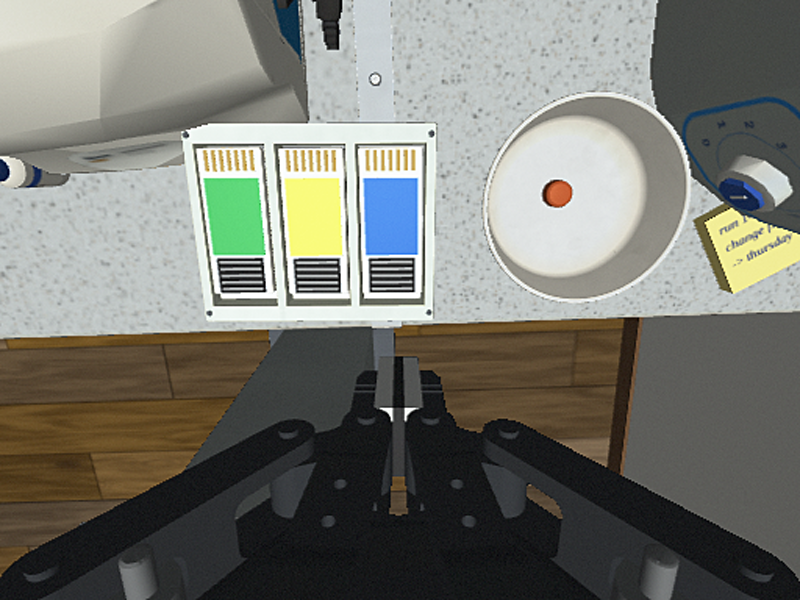

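The wrist view is sharp: nest corners at about (183,130), (437,124), (434,320) and (207,321), and the blue thumb pad at (391,276).

```bash
python3 - <<'E'
from h import *
W=np.load("pics/w1.npy",allow_pickle=True).item()
for u,v in((183,130),(437,124),(434,320),(207,321),(391,276)): print(onz(W,u/1.5625-.2,v/1.5625-.2,.058).round(4))
hsv=cv2.cvtColor(W["img"],cv2.COLOR_BGR2HSV)
for n,lo,hi in(("blue",(100,120,80),(125,255,255)),("green",(45,80,60),(85,255,255)),("yel",(22,120,120),(35,255,255))):
    m=cv2.inRange(hsv,lo,hi);m[:,:125]=0;m[:,275:]=0;m[:105]=0;m[170:]=0
    ys,xs=np.nonzero(m);r=cv2.minAreaRect(np.c_[xs,ys].astype(np.float32));print(n,len(xs),onz(W,xs.mean(),ys.mean(),.058).round(4))
    print([onz(W,*p,.058)[:2].round(4).tolist() for p in cv2.boxPoints(r)])
# dark pads of blue
g=W["img"].max(2);sub=g[160:192,230:275];
m=(g<110).astype(np.uint8);m[:164]=0;m[188:]=0;m[:,:236]=0;m[:,264:]=0
ys,xs=np.nonzero(m);print("pad",xs.min(),xs.max(),ys.min(),ys.max(),onz(W,(xs.min()+xs.max())/2,(ys.min()+ys.max())/2,.058).round(4))
E
```

```text
[ 0.5439 -0.0638  0.058 ]
[ 0.5415 -0.2344  0.058 ]
[ 0.4028 -0.2306  0.058 ]
[ 0.4082 -0.0584  0.058 ]
[ 0.4382 -0.1994  0.058 ]
blue 1637 [ 0.4821 -0.2009  0.058 ]
[[0.5082, -0.1838], [0.5069, -0.2195], [0.4544, -0.2182], [0.4557, -0.1808]]
green 1667 [ 0.4861 -0.0905  0.058 ]
[[0.5121, -0.0725], [0.5142, -0.1101], [0.4583, -0.1085], [0.456, -0.0689]]
yel 1633 [ 0.4841 -0.1466  0.058 ]
[[0.4598, -0.0663], [0.5213, -0.0761], [0.5162, -0.2186], [0.4544, -0.217]]
pad 236 263 165 186 [ 0.4394 -0.1988  0.058 ]
```

Call:
{"fn": "jog_arm", "kwargs": {"deltas": "-0.25 0.3 -1 0 0 0;0 0 -1 0 0 0;0 0 -1 0 0 0;0 0 -1 0 0 0;0 0 -1 0 0 0;0 0 -1 0 0 0;0 0 -1 0 0 0;0 0 -1 0 0 0;0 0 -0.4 0 0 0;0 0 0 0 0 0;0 0 0 0 0 0"}}

```text
time: 4.65
eef_pos: [0.4371, -0.1994, 0.0832]
tcp_rot: [1.0, -0.018, 0.001, 0.0]
contact_force: [0.1, 0.4, 0.6]
opening: -0.002
finger_force: 0.0
```

Call:
{"fn": "jog_arm", "kwargs": {"deltas": "0 0 -0.2 0 0 0;-0.05 0 -0.2 0 0 0;-0.05 0 -0.2 0 0 0;0 0 0 0 0 0"}}

```text
time: 5.15
eef_pos: [0.4342, -0.1986, 0.0698]
tcp_rot: [1.0, -0.018, -0.0, -0.0]
contact_force: [0.4, 0.1, -0.0]
opening: 0.004
finger_force: 0.0
```

Call:
{"fn": "jog_arm", "kwargs": {"deltas": "-0.05 0 -0.2 0 0 0;-0.05 0 -0.15 0 0 0;0 0 0 0 0 0"}}

```text
time: 5.52
eef_pos: [0.4323, -0.1987, 0.0629]
tcp_rot: [1.0, -0.018, -0.0, -0.0]
contact_force: [0.1, 0.3, -1.4]
opening: 0.001
finger_force: 0.0
```

```bash
python3 w.py w2; python3 -c "
import cv2;i=cv2.imread('pics/w2.png');cv2.imwrite('pics/w2c.png',i[80:480,150:650])"
```

```text
[ 0.50472253 -0.20084803  0.18752735] [-0.28411957  0.01068053 -0.95872936] 5.575 [ 0.4324712  -0.19878136  0.06311977] [-0.644  0.098  2.18   0.     0.864  0.962]
[[ 0.999 -0.035 -0.   ]
 [-0.035 -0.999  0.   ]
 [-0.    -0.    -1.   ]]
```

View pics/w2c.png

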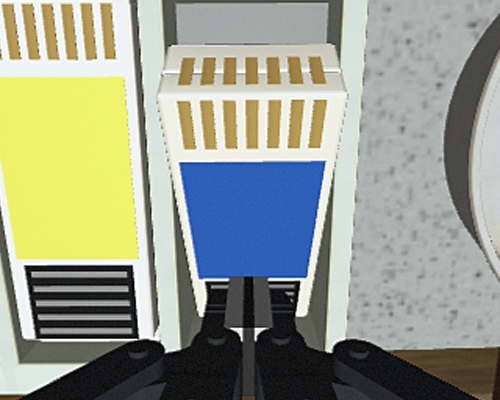

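The crop shows the blue cartridge tipped, with its contact end raised and the end face visible at (250,70). I'll press a touch more, then retreat.

Call:
{"fn": "jog_arm", "kwargs": {"deltas": "-0.05 0 -0.15 0 0 0;0 0 0 0 0 0"}}

```text
time: 5.82
eef_pos: [0.4325, -0.1992, 0.0618]
tcp_rot: [1.0, -0.018, 0.001, 0.0]
contact_force: [-1.8, 3.0, 7.7]
opening: -0.004
finger_force: 3.8
```

Call:
{"fn": "jog_arm", "kwargs": {"deltas": "0 0 0.4 0 0 0;0 0 1 0 0 0;0 0 1 0 0 0;0 0 1 0 0 0;-0.2 0 1 0 0 0;-0.5 0 1 0 0 0;-0.5 0 1 0 0 0;0 0 0 0 0 0;0 0 0 0 0 0"}}

```text
time: 6.95
eef_pos: [0.4075, -0.1986, 0.1877]
tcp_rot: [1.0, -0.018, -0.0, -0.0]
contact_force: [-0.5, 0.9, 0.0]
opening: -0.001
finger_force: 0.0
```

```bash
python3 w.py w3; python3 -c "
import cv2;i=cv2.imread('pics/w3.png');cv2.imwrite('pics/w3c.png',i[:500,150:650])"
```

```text
[ 0.47984963 -0.20082733  0.31229362] [-0.28387815  0.01062675 -0.95880147] 7.0 [ 0.40736593 -0.19851501  0.18730149] [-0.678 -0.154  2.161  0.     1.136  0.928]
[[ 0.999 -0.035 -0.001]
 [-0.035 -0.999  0.001]
 [-0.001 -0.001 -1.   ]]
```

View pics/w3c.png

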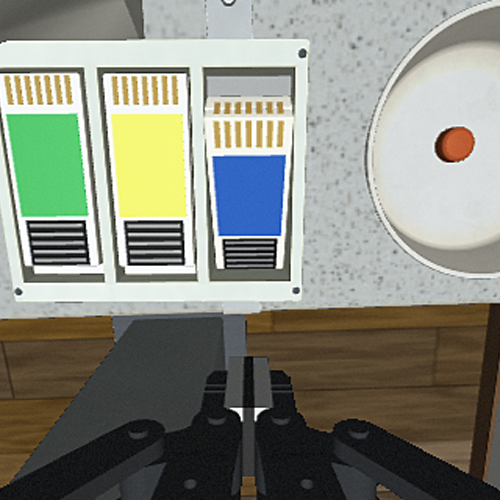

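The cartridge stays tipped at about (249,180) in the crop, its top edge at row 117, and the green and yellow ones are still flush. I'll check the geometry and work out the grasp.

```bash
python3 - <<'E'
from h import *
W=np.load("pics/w3.npy",allow_pickle=True).item()
f=lambda u,v,z:onz(W,(u+150)/1.5625-.2,v/1.5625-.2,z).round(4)
print("top edge",f(206,117,.0856),f(293,119,.0856)); print("bot edge",f(208,98,.0655),f(289,98,.0655))
th=np.radians(33);y=-.036;piv=np.array([.4697,-.2007,.034])
ex=np.array([np.cos(th)*np.cos(y),np.cos(th)*np.sin(y),np.sin(th)]);ez=np.array([-np.sin(th)*np.cos(y),-np.sin(th)*np.sin(y),np.cos(th)])
P=lambda x,z:piv+(x+.0028)*ex+z*ez
for n,x,z in(("top",.055,.024),("bot",.055,0),("grasp",.042,.024)): print(n,P(x,z).round(4),(proj(W,P(x,z))*1.5625-[[150,0]]).round(0))
print("tcp0",P(.042,.070).round(4),"tcp tip9",P(.042,.009+.019).round(4),P(.042,.009+.012).round(4))
# label & pad lines check
hsv=cv2.cvtColor(W["img"],cv2.COLOR_BGR2HSV);m=cv2.inRange(hsv,(100,120,80),(125,255,255));m[:,:220]=0;m[:,290:]=0;m[:90]=0;m[160:]=0
ys,xs=np.nonzero(m);print("label rows",ys.min(),ys.max(),xs.mean());
print("label pred",proj(W,[P(.0357,.024),P(-.0164,.024),P(.0096,.024)]).round(1))
E
```

```text
top edge [ 0.5042 -0.1814  0.0856] [ 0.5019 -0.2229  0.0856]
bot edge [ 0.5154 -0.1813  0.0655] [ 0.5139 -0.2228  0.0655]
top [ 0.5051 -0.202   0.0856] [[249. 113.]]
bot [ 0.5181 -0.2024  0.0655] [[249.  90.]]
grasp [ 0.4942 -0.2016  0.0785] [[249. 138.]]
tcp0 [ 0.4691 -0.2007  0.1171] tcp tip9 [ 0.492  -0.2015  0.0819] [ 0.4958 -0.2016  0.076 ]
label rows 99 150 255.27045454545456
label pred [[255.1  95.9]
 [255.1 146.4]
 [255.1 123.2]]
```

Call:
{"fn": "jog_arm", "kwargs": {"deltas": "0.28 -0.01 0 -0.02 -0.58 0;0.28 -0.01 -0.2 -0.02 -0.58 0;0.28 -0.01 -0.3 -0.02 -0.58 0;0.28 -0.01 -0.3 -0.02 -0.58 0;0.28 -0.01 -0.3 -0.02 -0.58 0;0.28 -0.01 -0.3 -0.02 -0.58 0;0.28 -0.01 -0.3 -0.02 -0.58 0;0.28 -0.01 -0.4 -0.02 -0.58 0;0.28 -0.01 -0.4 -0.02 -0.58 0;0.28 -0.01 -0.4 -0.02 -0.58 0;0 0 -0.3 0 0 0;0 0 0 0 0 0;0 0 0 0 0 0", "gripper": 0.7, "squeeze": 50}}

```text
time: 8.62
eef_pos: [0.4639, -0.201, 0.1247]
tcp_rot: [0.958, -0.017, 0.286, 0.005]
contact_force: [-0.1, 0.2, 0.2]
opening: 0.701
finger_force: 0.0
```

```bash
python3 w.py w4
```

```text
[ 0.45672183 -0.20036115  0.2686937 ] [ 0.28839467 -0.00994116 -0.95746002] 8.675 [ 0.46398447 -0.20110216  0.12486195] [-0.788 -0.153  2.369  0.721  0.605  0.28 ]
[[ 0.836 -0.035  0.548]
 [-0.029 -0.999 -0.019]
 [ 0.549  0.    -0.836]]
```

View pics/w4.png

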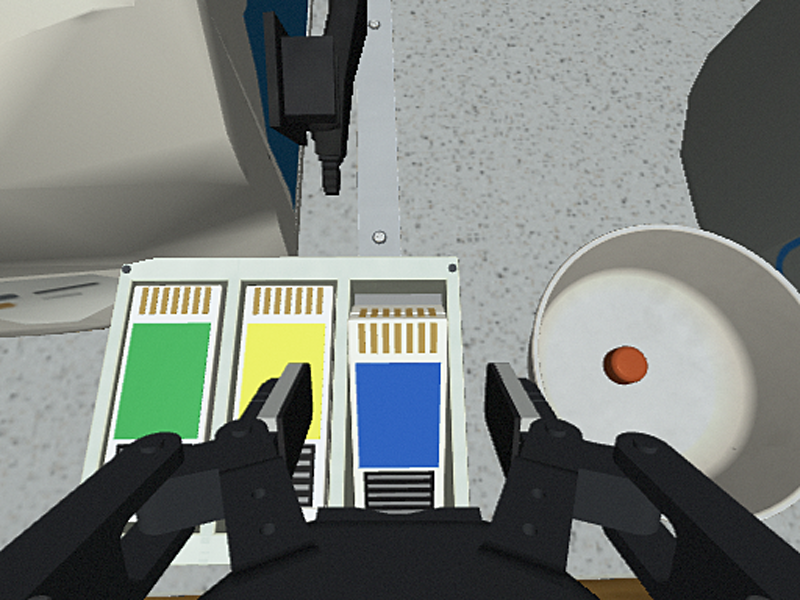

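The tool is aligned, with the cartridge midway between the pads (304 and 487). The bowl is to the right, so I'll check the clearance to it.

```bash
python3 - <<'E'
from h import *
A=np.load("pics/w1.npy",allow_pickle=True).item();B=np.load("pics/w4.npy",allow_pickle=True).item()
k=1/1.5625
print(two(A,(484*k,205*k),B,(533*k,345*k)).round(4))
T=np.load("pics/top0.npy",allow_pickle=True).item()
print(two(T,(606*k,305*k),A,(484*k,205*k)).round(4),two(T,(606*k,305*k),B,(533*k,345*k)).round(4))
print((B["R"][2]))
E
```

```text
[ 0.4898 -0.2609  0.0824]
[ 0.4868 -0.2682  0.0481] [ 0.4836 -0.2479  0.1085]
[ 0.28839467 -0.00994116 -0.95746002]
```

Call:
{"fn": "jog_arm", "kwargs": {"deltas": "0.28 0 -0.44 0 0 0;0.28 0 -0.44 0 0 0;0.28 0 -0.44 0 0 0;0.28 0 -0.44 0 0 0;0.28 0 -0.42 0 0 0;0 0 0 0 0 0;0 0 0 0 0 0", "gripper": 0.62}}

```text
time: 9.55
eef_pos: [0.4917, -0.2009, 0.0808]
tcp_rot: [0.958, -0.017, 0.286, 0.005]
contact_force: [1.1, -0.4, 0.0]
opening: 0.619
finger_force: 0.0
```

Call:
{"fn": "jog_arm", "kwargs": {"deltas": "0 0 0 0 0 0;0 0 0 0 0 0;0 0 0 0 0 0;0 0 0 0 0 0;0 0 0 0 0 0", "gripper": 0, "squeeze": 50}}

```text
time: 10.18
eef_pos: [0.4918, -0.2011, 0.0812]
tcp_rot: [0.958, -0.017, 0.286, 0.005]
contact_force: [-2.2, 0.8, 4.4]
opening: 0.497
finger_force: 53.0
```

Call:
{"fn": "jog_arm", "kwargs": {"deltas": "0 0 0.2 0 0 0;0 0 0.4 0 0 0;0 0 0.8 0 0 0;0 0 1 0 0 0;0 0 1 0 0 0;0 0 1 0 0 0;0 0 1 0 0 0;0 0 1 0 0 0;0 0 0.4 0 0 0;0 0 0 0 0 0"}}

```text
time: 11.42
eef_pos: [0.4916, -0.2009, 0.2171]
tcp_rot: [0.958, -0.017, 0.286, 0.005]
contact_force: [-0.2, 0.5, -1.2]
opening: 0.498
finger_force: 52.4
```

```bash
python3 w.py w5
```

```text
[ 0.48433641 -0.20011758  0.36104731] [ 0.28870927 -0.01016549 -0.95736285] 11.475 [ 0.49128883 -0.20057258  0.21612508] [-0.739 -0.245  2.254  0.548  0.749  0.533]
[[ 0.836 -0.035  0.547]
 [-0.03  -0.999 -0.018]
 [ 0.548 -0.001 -0.837]]
```

View pics/w5.png

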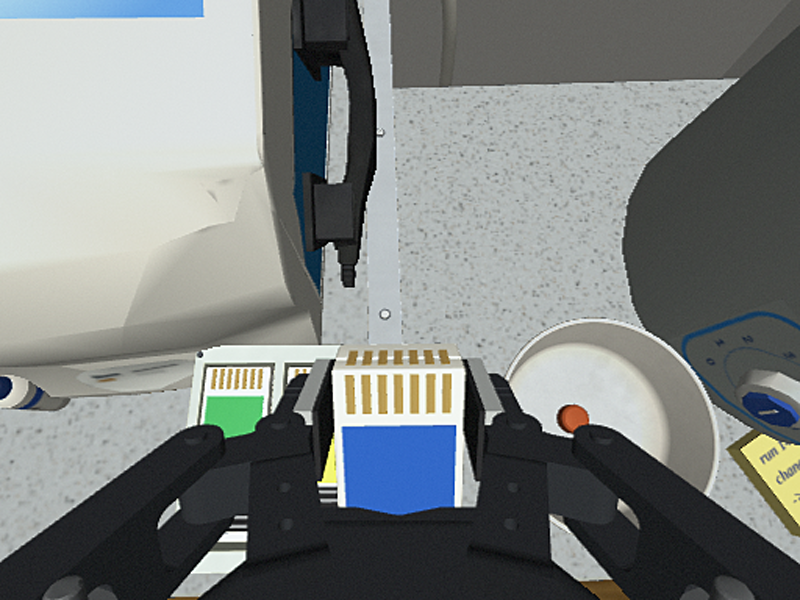

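The cartridge is held, its contact face at (400,357) and its label from row 426. I'll level the tool, cross to the dock side and look from there.

Call:
{"fn": "jog_arm", "kwargs": {"deltas": "-0.18 0 0.17 0.02 0.58 0;-0.18 0 0.17 0.02 0.58 0;-0.18 0 0.17 0.02 0.58 0;-0.18 0 0.17 0.02 0.58 0;-0.18 0 0.17 0.02 0.58 0;-0.18 0 0.17 0.02 0.58 0;-0.18 0 0.17 0.02 0.58 0;-0.18 0 0.17 0.02 0.58 0;-0.18 0 0.17 0.02 0.58 0;-0.18 0 0.17 0.02 0.58 0;0 0.5 0 0 0 0;0 1 0 0 0 0;0 1 0 0 0 0;0 1 0 0 0 0;0 1 0 0 0 0;0 1 0 0 0 0;0 1 0 0 0 0;0 1 0 0 0 0"}}

```text
time: 13.72
eef_pos: [0.4553, -0.0491, 0.2508]
tcp_rot: [1.0, -0.017, 0.0, -0.0]
contact_force: [-0.6, -0.0, -1.0]
opening: 0.496
finger_force: 52.4
```

Call:
{"fn": "jog_arm", "kwargs": {"deltas": "0 1 0 0 0 0;0 1 0 0 0 0;0 1 0 0 0 0;0 1 0 0 0 0;0 1 0 0 0 0;0 1 0 0 0 0;0 1 0 0 0 0;0 1 0 0 0 0;0 1 0 0 0 0;0 1 0 0 0 0;0 0.5 0 0 0 0;0 0 0 0 0 0;0 0 0 0 0 0"}}

```text
time: 15.35
eef_pos: [0.4555, 0.1589, 0.2507]
tcp_rot: [1.0, -0.018, 0.0, 0.0]
contact_force: [-0.0, -1.0, -1.8]
opening: 0.498
finger_force: 52.4
```

```bash
python3 w.py w6
```

```text
[0.52781911 0.15684521 0.37536466] [-0.28344292  0.00987107 -0.9589383 ] 15.4 [0.45557852 0.15874593 0.25069563] [ 0.125 -0.15   2.036 -0.     1.255  1.731]
[[ 0.999 -0.036  0.   ]
 [-0.036 -0.999 -0.   ]
 [ 0.     0.    -1.   ]]
```

View pics/w6.png

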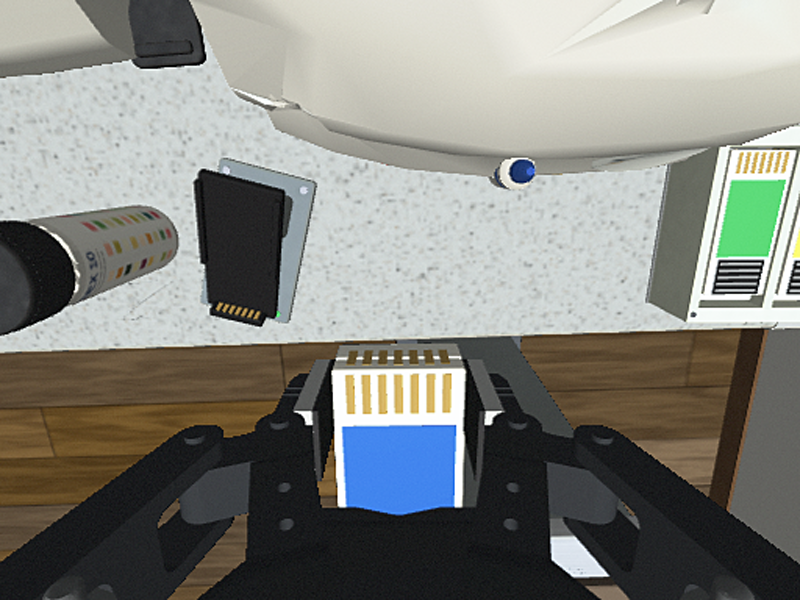

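The grip is unchanged. The dock is seen sharply: base plate corners at (222,158), (316,180) and (287,322), and brass strips on the stop face around (238,311).

```bash
python3 - <<'E'
from h import *
W=np.load("pics/w6.npy",allow_pickle=True).item();T=np.load("pics/top0.npy",allow_pickle=True).item()
k=1/1.5625
f=lambda u,v,z:onz(W,u*k-.2,v*k-.2,z)
a,b,c=f(222,158,.01),f(316,180,.01),f(287,322,.01);print("base",a.round(4),b.round(4),c.round(4),np.linalg.norm(a-b),np.linalg.norm(b-c))
d=c-b;print("yaw",np.arctan2(d[1],d[0]));e=b-a;print("yaw from back",np.arctan2(e[1],e[0])-np.pi/2+2*np.pi)
print("dockorigin",((a+c)/2).round(4))
hsv=cv2.cvtColor(W["img"],cv2.COLOR_BGR2HSV);m=cv2.inRange(hsv,(12,70,70),(32,255,255));m[:190]=0;m[207:]=0;m[:,:130]=0;m[:,175:]=0
ys,xs=np.nonzero(m);r=cv2.minAreaRect(np.c_[xs,ys].astype(np.float32));bp=cv2.boxPoints(r);print("gold",len(xs),(bp/k).round(0).tolist())
print("stop mid z=.0267",onz(W,xs.mean(),ys.mean(),.0267).round(4))
for p in bp: print(onz(W,*p,.0267).round(4))
# black contour
g=W["img"].max(2);m=(g<75).astype(np.uint8)*255;m[:100]=0;m[215:]=0;m[:,:118]=0;m[:,192:]=0
cs,_=cv2.findContours(m,cv2.RETR_EXTERNAL,cv2.CHAIN_APPROX_NONE);q=max(cs,key=cv2.contourArea);q=cv2.approxPolyDP(q,1.5,True).reshape(-1,2);print((q/k).round(0).tolist())
print("bed top corners z=.0682", f(203,170,.0715).round(4),f(285,187,.0715).round(4))
# cart in tool frame
s=np.array([.4556,.1587,.2507])
y=-.036;R=np.array([[np.cos(y),np.sin(y),0],[np.sin(y),-np.cos(y),0],[0,0,-1]])
for n,u,v in(("label front",400,426),("top edge",400,368),("L",333,368),("R",466,368)):
    for tz in(0,.003,.006): print(n,tz,(R.T@(f(u,v,s[2]-tz)-s)).round(4))
print("bottom edge end",[ (R.T@(f(400,346,s[2]-tz)-s)).round(4) for tz in(.024,.027,.03)])
E
```

```text
base [0.541  0.2953 0.01  ] [0.5217 0.2227 0.01  ] [0.4028 0.2587 0.01  ] 0.07506963266780792 0.12419584781824063
yaw 2.8478040078623277
yaw from back 2.8813787131902875
dockorigin [0.4719 0.277  0.01  ]
gold 116 [[215.0, 309.0], [217.0, 300.0], [260.0, 311.0], [258.0, 320.0]]
stop mid z=.0267 [0.4199 0.2932 0.0267]
[0.4215 0.312  0.0267]
[0.429  0.309  0.0267]
[0.4187 0.2754 0.0267]
[0.411  0.2782 0.0267]
[[202.0, 169.0], [194.0, 183.0], [200.0, 256.0], [206.0, 266.0], [208.0, 302.0], [212.0, 303.0], [211.0, 314.0], [261.0, 325.0], [266.0, 316.0], [273.0, 317.0], [280.0, 239.0], [286.0, 233.0], [291.0, 198.0], [281.0, 189.0]]
bed top corners z=.0682 [0.5317 0.2856 0.0715] [0.519  0.2327 0.0715]
label front 0 [-0.007  -0.0001  0.    ]
label front 0.003 [-0.0089 -0.0001  0.003 ]
label front 0.006 [-0.0108 -0.0001  0.006 ]
top edge 0 [ 0.0134 -0.0001  0.    ]
top edge 0.003 [ 0.012  -0.0001  0.003 ]
top edge 0.006 [ 0.0105 -0.0001  0.006 ]
L 0 [ 0.0134 -0.0208  0.    ]
L 0.003 [ 0.0119 -0.0213  0.003 ]
L 0.006 [ 0.0105 -0.0218  0.006 ]
R 0 [0.0134 0.0202 0.    ]
R 0.003 [0.012  0.0207 0.003 ]
R 0.006 [0.0105 0.0212 0.006 ]
bottom edge end [array([ 0.0107, -0.    ,  0.024 ]), array([ 0.0095, -0.    ,  0.027 ]), array([ 0.0083, -0.    ,  0.03  ])]
```

Call:
{"fn": "jog_arm", "kwargs": {"deltas": "-0.15 0.9 0 0 0 1;-0.15 0.9 0 0 0 1;-0.15 0.9 0 0 0 1;-0.15 0.9 0 0 0 1;-0.15 0.9 0 0 0 1;-0.15 0.9 0 0 0 1;-0.15 0.9 0 0 0 1;-0.15 0.2 0 0 0 1;0 0 0 0 0 1;0 0 0 0 0 1;0 0 0 0 0 1;0 0 0 0 0 1;0 0 0 0 0 1;0 0 0 0 0 1;0 0 0 0 0 1;0 0 0 0 0 1;0 0 0 0 0 1;0 0 0 0 0 1;0 0 0 0 0 1;0 0 0 0 0 1"}}

```text
time: 17.9
eef_pos: [0.4319, 0.2885, 0.2507]
tcp_rot: [0.554, 0.832, -0.0, -0.0]
contact_force: [-0.5, 0.2, -1.3]
opening: 0.5
finger_force: 52.3
```

Call:
{"fn": "jog_arm", "kwargs": {"deltas": "0 0 0 0 0 1;0 0 0 0 0 1;0 0 0 0 0 1;0 0 0 0 0 1;0 0 0 0 0 1;0 0 0 0 0 1;0 0 0 0 0 1;0 0 0 0 0 1;0 0 0 0 0 0.9;-0.12 0.04 -0.3 -0.12 -0.42 0;-0.12 0.04 -0.4 -0.12 -0.42 0;-0.12 0.04 -0.5 -0.12 -0.42 0;-0.12 0.04 -0.5 -0.12 -0.42 0;-0.12 0.04 -0.5 -0.12 -0.42 0;-0.12 0.04 -0.5 -0.12 -0.42 0;-0.12 0.04 -0.5 -0.12 -0.42 0;-0.12 0.04 -0.5 -0.12 -0.42 0;-0.12 0.04 -0.5 -0.12 -0.42 0;-0.12 0.04 -0.5 -0.12 -0.42 0"}}

```text
time: 20.27
eef_pos: [0.4078, 0.2965, 0.1564]
tcp_rot: [0.14, 0.966, -0.029, 0.215]
contact_force: [0.2, 0.0, -1.0]
opening: 0.499
finger_force: 52.4
```

Call:
{"fn": "jog_arm", "kwargs": {"deltas": "0 0 0 0 0 0;0 0 0 0 0 0"}}

```text
time: 20.52
eef_pos: [0.4082, 0.297, 0.1573]
tcp_rot: [0.14, 0.966, -0.029, 0.215]
contact_force: [-0.1, -0.6, -1.2]
opening: 0.498
finger_force: 52.4
```

```bash
python3 w.py w7; python3 - <<'E'
from h import *
for n in("scene","top"): np.save(f"pics/{n}1.npy",cam(n),allow_pickle=True)
S=np.load("pics/scene1.npy",allow_pickle=True).item()["img"];T=np.load("pics/top1.npy",allow_pickle=True).item()["img"];W=cv2.imread("pics/w7.png")
z=lambda i,s:cv2.resize(i,s,interpolation=cv2.INTER_CUBIC)
o=np.zeros((600,800,3),np.uint8);o[:300,:400]=z(W,(400,300));o[:300,400:]=z(T[160:235,185:285],(400,300));o[300:,:400]=z(S[150:255,140:280],(400,300))
cv2.imwrite("pics/m7.png",o)
E
```

```text
[0.29534612 0.33043964 0.23983832] [ 0.63685978 -0.18438767 -0.74860591] 20.575 [0.40841414 0.29714171 0.15762384] [ 0.574 -0.086  2.204 -0.469  0.782 -0.413]
[[-0.868  0.283  0.407]
 [ 0.258  0.959 -0.116]
 [-0.423  0.005 -0.906]]
```

View pics/m7.png

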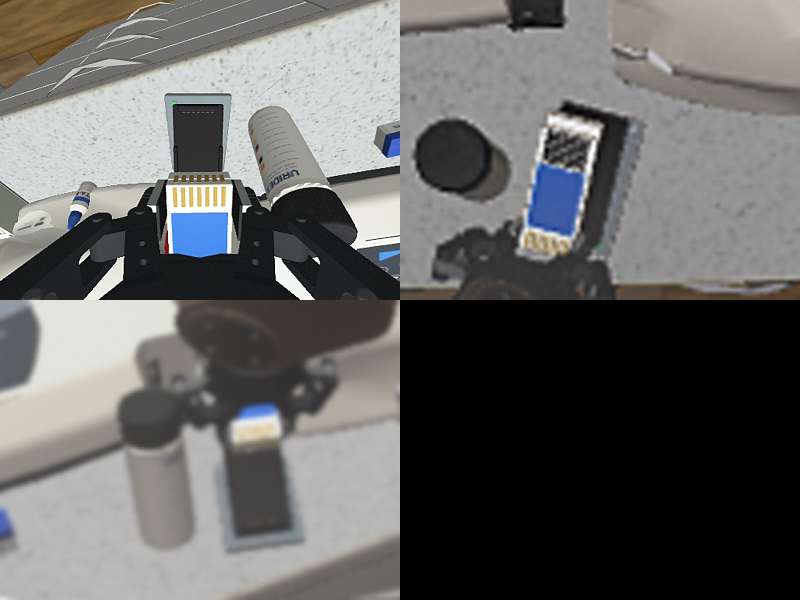

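The montage shows the cartridge over the bed with contacts to the low end and the jar well clear. The dock's centre column (about 199) matches the cartridge's (about 201) in the wrist panel. I'll refine the lateral and yaw offsets from it.

```bash
python3 - <<'E'
from h import *
W=np.load("pics/w7.npy",allow_pickle=True).item()
psi=2.855;t=np.radians(25);O=np.array([.4688,.2782,.045])
ex=np.array([np.cos(t)*np.cos(psi),np.cos(t)*np.sin(psi),-np.sin(t)]);ez=np.array([np.sin(t)*np.cos(psi),np.sin(t)*np.sin(psi),np.cos(t)]);ey=np.cross(ez,ex)
pt=lambda x,y,z:O+x*ex+y*ey+z*ez
print("pred stop top face L/R",proj(W,[pt(.056,.022,.012),pt(.056,-.022,.012),pt(.056,0,.012)]).round(1))
print("pred rail low ends inner top",proj(W,[pt(.015,.0245,.006),pt(.015,-.0245,.006)]).round(1))
hsv=cv2.cvtColor(W["img"],cv2.COLOR_BGR2HSV);m=cv2.inRange(hsv,(12,70,70),(32,255,255));m[:125]=0;m[165:]=0;m[:,:215]=0;m[:,295:]=0
ys,xs=np.nonzero(m);print("gold",len(xs),xs.min(),xs.max(),ys.min(),ys.max())
s=get_state();print("TCP in bed frame mm",[(1e3*(s["eef_pos"]-O)@e).round(1) for e in(ex,ey,ez)])
cv2.imwrite("pics/w7c.png",cv2.resize(W["img"][110:260,190:310],None,fx=4,fy=4,interpolation=cv2.INTER_CUBIC))
E
```

```text
pred stop top face L/R [[226.3 139.7]
 [278.4 139.5]
 [252.3 139.6]]
pred rail low ends inner top [[225.5 184.7]
 [279.6 184.6]]
gold 30 233 273 143 143
TCP in bed frame mm [np.float64(9.8), np.float64(-1.2), np.float64(128.8)]
```

View pics/w7c.png

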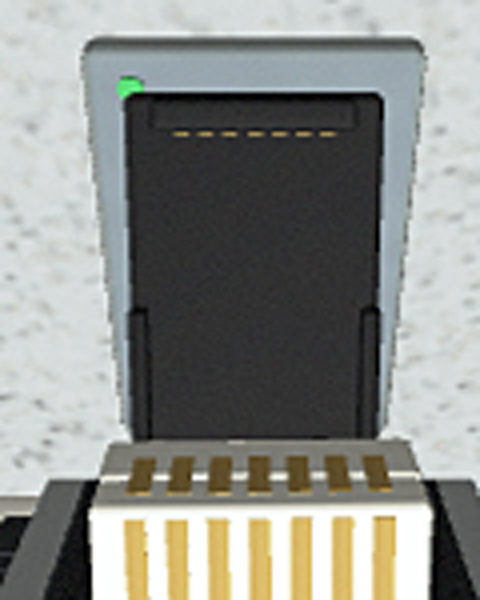

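Call:
{"fn": "jog_arm", "kwargs": {"deltas": "0.1 -0.03 -0.6 0 0 0;0.1 -0.03 -0.6 0 0 0;0.1 -0.03 -0.6 0 0 0;0.1 -0.03 -0.6 0 0 0;0.1 -0.03 -0.6 0 0 0;0.1 -0.03 -0.6 0 0 0;0.1 -0.03 -0.6 0 0 0;0.1 -0.03 -0.6 0 0 0;0 0 0 0 0 0;0 0 0 0 0 0"}}

```text
time: 21.92
eef_pos: [0.4238, 0.2925, 0.0609]
tcp_rot: [0.139, 0.966, -0.029, 0.215]
contact_force: [-0.2, -0.8, -0.5]
opening: 0.498
finger_force: 52.4
```

```bash
cat > b.py <<'E'
from h import *
psi=2.855;t=np.radians(25);O=np.array([.4688,.2782,.045])
ex=np.array([np.cos(t)*np.cos(psi),np.cos(t)*np.sin(psi),-np.sin(t)]);ez=np.array([np.sin(t)*np.cos(psi),np.sin(t)*np.sin(psi),np.cos(t)]);ey=np.cross(ez,ex)
s=get_state();E=np.array([ex,ey,ez]);print("TCP mm",(1e3*E@(s["eef_pos"]-O)).round(1),"F",(E@s["contact_force"]).round(1),"M",(E@s["wrist_torque"]).round(2),s["qpos"].round(2),s["time"])
E
python3 b.py
```

```text
TCP mm [36.  -1.  34.4] F [ 0.2  0.9 -0.5] M [-0.05 -0.28 -0.02] [ 0.55  0.11  2.22 -0.6   0.58 -0.27] 21.925
```

Call:
{"fn": "jog_arm", "kwargs": {"deltas": "0.04 -0.01 -0.09 0 0 0;0.04 -0.01 -0.09 0 0 0;0 0 0 0 0 0;0 0 0 0 0 0"}}

```text
time: 22.42
eef_pos: [0.4252, 0.292, 0.0572]
tcp_rot: [0.14, 0.966, -0.029, 0.215]
contact_force: [0.4, 0.3, -1.0]
opening: 0.5
finger_force: 52.4
```

Call:
{"fn": "jog_arm", "kwargs": {"deltas": "0.02 -0.01 -0.05 0 0 0;0 0 0 0 0 0;0 0 0 0 0 0"}}

```text
time: 22.8
eef_pos: [0.4256, 0.2918, 0.0561]
tcp_rot: [0.14, 0.966, -0.029, 0.215]
contact_force: [0.5, -0.1, -1.9]
opening: 0.496
finger_force: 52.4
```

```bash
python3 b.py
```

```text
TCP mm [36.3 -0.8 29.2] F [ 0.3 -0.1 -1.9] M [-0.01 -0.36 -0.02] [ 0.54  0.12  2.22 -0.61  0.57 -0.26] 22.8
```

Call:
{"fn": "jog_arm", "kwargs": {"deltas": "0.02 -0.01 -0.05 0 0 0;0 0 0 0 0 0;0 0 0 0 0 0"}}

```text
time: 23.18
eef_pos: [0.426, 0.2915, 0.0551]
tcp_rot: [0.14, 0.966, -0.029, 0.215]
contact_force: [-0.0, -0.8, -0.6]
opening: 0.5
finger_force: 52.4
```

Call:
{"fn": "jog_arm", "kwargs": {"deltas": "0.02 -0.01 -0.05 0 0 0;0 0 0 0 0 0;0 0 0 0 0 0"}}

```text
time: 23.55
eef_pos: [0.4263, 0.2915, 0.0549]
tcp_rot: [0.14, 0.966, -0.029, 0.215]
contact_force: [-5.5, 0.2, 7.1]
opening: 0.502
finger_force: 53.5
```

```bash
python3 b.py
```

```text
TCP mm [36.2 -0.8 27.8] F [1.9 1.3 8.7] M [ 0.4  -0.7   0.01] [ 0.54  0.13  2.22 -0.61  0.57 -0.26] 23.55
```

Call:
{"fn": "jog_arm", "kwargs": {"deltas": "-0.09 0.03 -0.04 0 0 0;-0.09 0.03 -0.04 0 0 0;0 0 0 0 0 0"}}

```text
time: 23.92
eef_pos: [0.4239, 0.293, 0.0537]
tcp_rot: [0.14, 0.966, -0.029, 0.216]
contact_force: [-1.5, -1.3, 7.3]
opening: 0.502
finger_force: 53.2
```

```bash
python3 b.py
```

```text
TCP mm [39.2 -1.5 27.9] F [-2.1  1.7  7.1] M [ 0.25  0.18 -0.12] [ 0.55  0.13  2.23 -0.62  0.57 -0.25] 23.925
```

Call:
{"fn": "jog_arm", "kwargs": {"deltas": "-0.05 0.01 -0.02 0 0 0;-0.04 0.01 -0.02 0 0 0;0 0 0 0 0 0"}}

```text
time: 24.3
eef_pos: [0.4223, 0.2935, 0.053]
tcp_rot: [0.14, 0.966, -0.028, 0.216]
contact_force: [-0.6, -1.7, 5.5]
opening: 0.501
finger_force: 53.1
```

```bash
python3 b.py
```

```text
TCP mm [41.  -1.5 27.9] F [-2.3  1.8  5. ] M [ 0.26  0.29 -0.09] [ 0.55  0.13  2.23 -0.62  0.57 -0.24] 24.3
```

Call:
{"fn": "jog_arm", "kwargs": {"deltas": "-0.045 0.013 -0.02 0 0 0;-0.045 0.013 -0.02 0 0 0;0 0 0 0 0 0"}}

```text
time: 24.68
eef_pos: [0.4205, 0.294, 0.0522]
tcp_rot: [0.14, 0.966, -0.028, 0.216]
contact_force: [0.6, -0.9, 4.9]
opening: 0.5
finger_force: 52.9
```

```bash
python3 b.py
```

```text
TCP mm [43.  -1.5 28. ] F [-2.8  0.7  4.1] M [ 0.26  0.31 -0.12] [ 0.55  0.13  2.23 -0.62  0.57 -0.24] 24.675
```

Call:
{"fn": "jog_arm", "kwargs": {"deltas": "-0.045 0.013 -0.02 0 0 0;0 0 0 0 0 0"}}

```text
time: 24.92
eef_pos: [0.4204, 0.294, 0.0522]
tcp_rot: [0.14, 0.966, -0.029, 0.217]
contact_force: [4.3, -3.2, 5.1]
opening: 0.503
finger_force: 52.7
```

```bash
python3 b.py
```

```text
TCP mm [43.1 -1.5 28. ] F [-6.7  1.9  2.5] M [ 0.4   0.92 -0.17] [ 0.55  0.13  2.23 -0.62  0.57 -0.23] 24.925
```

The cartridge is against the stop at TCP x = 43.1 mm, where the force rises with no motion. I'll press it lightly onto the bed and release.

Call:
{"fn": "jog_arm", "kwargs": {"deltas": "0.01 0 -0.03 0 0 0;0 0 0 0 0 0"}}

```text
time: 25.18
eef_pos: [0.4205, 0.294, 0.0521]
tcp_rot: [0.14, 0.966, -0.029, 0.217]
contact_force: [0.5, -3.9, 10.2]
opening: 0.499
finger_force: 53.5
```

Call:
{"fn": "jog_arm", "kwargs": {"deltas": "0 0 0 0 0 0;0 0 0 0 0 0;0 0 0 0 0 0;0 0 0 0 0 0", "gripper": 0.66}}

```text
time: 25.68
eef_pos: [0.4181, 0.2936, 0.0495]
tcp_rot: [0.139, 0.966, -0.029, 0.214]
contact_force: [0.9, 0.0, -1.1]
opening: 0.66
finger_force: 0.0
```

Call:
{"fn": "jog_arm", "kwargs": {"deltas": "-0.1 0.03 0.23 0 0 0;-0.2 0.06 0.45 0 0 0;-0.2 0.06 0.45 0 0 0;-0.2 0.06 0.45 0 0 0;-0.2 0.06 0.45 0 0 0;-0.2 0.06 0.45 0 0 0;-0.2 0.06 0.45 0 0 0;0 0 0.5 0 0 0;0 0 0 0 0 0"}}

```text
time: 26.8
eef_pos: [0.3932, 0.302, 0.1198]
tcp_rot: [0.14, 0.966, -0.028, 0.216]
contact_force: [-0.2, 0.0, -0.0]
opening: 0.662
finger_force: 0.0
```

```bash
python3 w.py w8; python3 b.py; python3 - <<'E'
from h import *
for n in("scene","top"): np.save(f"pics/{n}2.npy",cam(n),allow_pickle=True)
S=np.load("pics/scene2.npy",allow_pickle=True).item()["img"];T=np.load("pics/top2.npy",allow_pickle=True).item()["img"];W=np.load("pics/w8.npy",allow_pickle=True).item()["img"]
z=lambda i,s:cv2.resize(i,s,interpolation=cv2.INTER_CUBIC)
o=np.zeros((600,800,3),np.uint8);o[:,:400]=z(W[100:292,190:318],(400,600));o[:300,400:]=z(T[160:235,185:285],(400,300));o[300:,400:]=z(S[150:255,140:280],(400,300))
cv2.imwrite("pics/m8.png",o)
E
```

```text
[0.28013699 0.33522903 0.20212985] [ 0.63836011 -0.18328709 -0.74759763] 26.85 [0.3928355  0.30170329 0.11908862] [ 0.603 -0.038  2.242 -0.52   0.717 -0.323]
[[-0.868  0.282  0.408]
 [ 0.257  0.959 -0.116]
 [-0.424  0.004 -0.906]]
TCP mm [ 40.7  -1.1 100.7] F [ 0.5 -0.7 -0.2] M [-0.01 -0.21 -0.01] [ 0.6  -0.04  2.24 -0.52  0.72 -0.32] 26.85
```

View pics/m8.png

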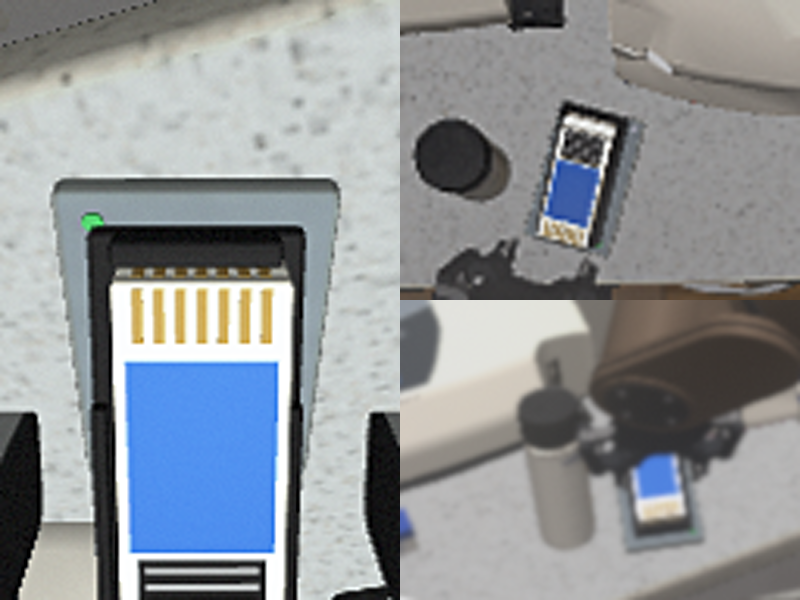

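The wrist panel shows the cartridge between the rails with its end face at the stop (rows 268–280). I'll check the seating numerically.

```bash
python3 - <<'E'
from h import *
from b import O,ex,ey,ez
W=np.load("pics/w8.npy",allow_pickle=True).item()
pt=lambda x,y,z:O+x*ex+y*ey+z*ez
g=lambda p:((p-[190,100])*3.125).round(1)
print("rail low end",g(proj(W,[pt(.015,.0245,.006),pt(.015,-.0245,.006)])))
print("stop top uphill/outer",g(proj(W,[pt(.056,0,.012)])))
for x in(.055,.053,.051,.049): print(x,"end top, end at stop height, label front, pad front",g(proj(W,[pt(x,0,.024),pt(x,0,.012),pt(x-.0195,0,.024),pt(x-.055-.021,0,.024)]))[:,1])
E
```

```text
TCP mm [ 41.4  -0.6 100.1] F [ 0.8 -0.   0.2] M [ 0.02 -0.21  0.01] [ 0.6  -0.04  2.24 -0.52  0.72 -0.32] 26.95
rail low end [[102.4 398.9]
 [284.  398.2]]
stop top uphill/outer [[192.4 257.2]]
0.055 end top, end at stop height, label front, pad front [274.1 261.  351.1 553.3]
0.053 end top, end at stop height, label front, pad front [282.2 268.7 358.8 559.9]
0.051 end top, end at stop height, label front, pad front [290.2 276.4 366.4 566.5]
0.049 end top, end at stop height, label front, pad front [298.2 284.  374.  573.1]
```

```bash
python3 - <<'E'
from h import *
a=np.load("pics/top0.npy",allow_pickle=True).item()["img"];b=np.load("pics/top2.npy",allow_pickle=True).item()["img"]
d=(cv2.absdiff(a,b).max(2)>50).astype(np.uint8);n,_,st,_=cv2.connectedComponentsWithStats(d[:226])
print([s.tolist() for s in st[1:] if s[4]>6])
print(ctrl.sign_off())
E
```

```text
[[363, 184, 14, 32, 358], [219, 188, 20, 34, 363], [197, 220, 18, 6, 59]]
the job is handed in; nothing more can be done
None
```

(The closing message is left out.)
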